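# Sweep the loose bottle caps into the collecting pan

### The arm

A 6-joint arm with a two-finger parallel gripper is mounted at the origin on the work surface. World frame = base frame: x ahead of the robot, y to its left, z up, the work surface at z = 0. Lengths are in m, angles in rad, forces in N, time in s.
With the tool pointing down it reaches from about 0.25 to 0.775 m from the base axis. Payload 8.9 kg.
Tool frame: the origin (TCP) lies at the very end of the fingers, on their centre line; the grasp point (between the pads) lies 19 mm behind it; x points along the fingers, y is the direction in which the jaws open and shut, and the axes are right-handed (so a half turn about x gives the same grasp; the last joint's range is limited). The gripper opens to 85 mm and grips with 20 to 120 N. Pads are 22 mm wide; open, the fingers measure 114 mm over their backs; the gripper's body (76 mm by 85 mm) begins 54 mm behind the grasp point. The pads swing forward as they close: fully open they stand 13 mm farther back than shut.
Start: joints at [-1.251, 0.291, -0.153, 1.127, 0, 1.431], TCP at [0.233, -0.471, 0.196] pointing down, gripper open.
Joint ranges: [-2.52, 2.52], [-0.91, 1.74], [-1.3, 1.37], [-1.96, 2.02], [-1.52, 1.47], [-3.14, 3.14]. Speed limits (rad/s): [2.22, 2.22, 2.79, 3.14, 3.14, 3.14].

### API

Orientations are given as a rotation vector (axis times angle).
In Python, from workcell import monitor, viewer, workorder gives the robot as it stands.
- The arm moves only by the tool send_rows, never from a script. Its argument "rows" is a list of rows, each a list of 3 entries, a list of its own where there are three numbers: the finger opening in mm, from 0 to 85.4, then the shift along the tool's x, y, z in mm, then the turn about the tool's x in rad. A call has 1 to 12 rows; each row shifts and turns the pose as measured when the row begins, along the tool's axes as they then stand; what a row does not reach is not made up. A row lasts 1/8 s, in which the tool goes at most 62.5 mm and 10.7 degrees, less where a joint would pass 70% of its speed; a pose out of reach is approached as far as the arm can. A call is refused whole if a number of a shift passes 62.5 or a number of a turn 0.188, either way. A call with a gripper value outside its range is refused whole. The fingers move at their own pace and stop on an object; the grip force is fixed at half the most. Time passes only in rows, so rows that do not move let the fingers close. It gives the time, the measured TCP pose, the force and the opening at its end, in the units of the state.
- monitor.get_state(): the state, without advancing time (a new reading comes with each control period).
- viewer.snapshot(name): name is "side" or "top"; returns the picture (400x640x3 uint8, red, green, blue); there is no depth.
- viewer.camera_info(name): a dict with "camera_matrix" (3x3 intrinsics, pixels), "rvec" (rotation vector, rad) and "tvec" (3), from world to camera coordinates, as OpenCV has them. Camera axes: x right, y down, z forward; pixel columns grow to the right and rows downward; lengths in m; the calibration is good to about 2 mm. A picture is of the moment at which its call begins. camera_info takes no time and is no camera call.
- workorder.hand_in(): hands the job in, once; it reports no verdict.
The state is a dict: "time": time; "joint_pos": joint angles; "joint_vel": joint speeds; "effort": joint torques, N m; "tool_pos": TCP position; "ee_rot": TCP orientation; "ft_force": force on the tool from outside, world axes, zero at the start; "moment": the same for the moment, N m; "grip_width": finger opening in m.
Only numpy, scipy, OpenCV 4.12 (cv2) and the standard library are available. Lean on these libraries where they do the work, as an engineer would, in place of code of your own. Each camera call takes 0.05 s, during which the arm holds its last target. There are 200 camera calls.

### The job

Three loose white screw caps lie scattered on the lab bench: with closed fingers, sweep all three along the bench through the open front of the steel collecting pan, until each lies flat and wholly inside it. Only push the caps, never pick them up or tip them over. Do not disturb the weight, the dish, the flask or the amber bottle standing round about.

Things in the scene. Friction and masses are not known exactly. Their poses are not given: they have to be found in the camera images.
- pan: fixed steel pan: back and side walls 25 mm high, 4 mm thick, front open; inside 210 mm wide, 130 mm deep. Floor: a sheet under 1 mm thick, no lip, things slide in freely. Origin: middle of the open front edge, bench level. +x points level into the pan (back wall at x = 130 mm), y across it (side walls at +-105 mm), z up. The front opens to the robot's right, within 15 degrees.
- cap_large: large white plastic screw cap, a round disc 44 mm in diameter and 20 mm high, lying flat on the bench, 10 to 45 g, slides when pushed from the side. Origin: centre of its underside; z up.
- cap_medium: medium white plastic screw cap, a round disc 36 mm in diameter and 16 mm high, lying flat on the bench, 10 to 45 g, slides when pushed from the side. Origin: centre of its underside; z up.
- cap_small: small white plastic screw cap, a round disc 28 mm in diameter and 14 mm high, lying flat on the bench, 10 to 45 g, slides when pushed from the side. Origin: centre of its underside; z up.
- weight: bystander: brass laboratory weight with a grip knob, 28 mm in diameter, 42 mm high, on the robot's side of the caps. Origin: centre of its underside; z up.
- dish: bystander: small white porcelain bowl, 80 mm across the rim, 30 mm high, beyond the caps. Origin: centre of its underside; z up.
- flask: bystander: glass conical flask, 80 mm across the foot, 132 mm high, on the right of the work. Origin: centre of its underside; z up.
- amber: bystander: amber glass bottle with white cap, 60 mm in diameter, 130 mm high, on the left, behind the pan. Origin: centre of its underside; z up.
Not all that is in view belongs to the job. Leave any brown or purple look-alike of the cap_large alone.

How it is judged:
By the outcome, as a careful person would: the job done as asked, in the order asked, and still so for the second after the job is handed in, with the robot touching nothing.
It also fails if it takes over 61 s, if anything falls off the work surface, if the arm or the gripper's body presses on something with over 40 N, if the wrist force passes 120 N, or if a joint passes its speed limit or range.

## Working session

There is one attempt and no reset: what is moved stays moved. The work goes in short steps, Python scripts to look and compute and a tool call to move; the robot and the scene stay as the last step left them, time stands still between calls to the robot, and variables do not carry over. Pictures are saved under pics/ and viewed, about 8 in all and at most 12, crops included, and the job is handed in when it is done.

Besides the shell and the picture viewer there is one more tool, called after "Call:" in YAML: its name, and indented under it one key for each argument. send_rows: Moves the arm, as the interface text tells. Its arguments: {"type":"object","properties":{"rows":{"type":"array"}},"required":["rows"]}

```bash
mkdir -p pics; python3 - <<'E'
from workcell import monitor, viewer
import cv2
print(monitor.get_state())
for n in("top","side"):
    im=viewer.snapshot(n); cv2.imwrite(f"pics/{n}0.png",im[:,:,::-1]); i=viewer.camera_info(n);print(n,i)
E
```

```text
{'time': 0.0, 'joint_pos': array([-1.25129279e+00,  2.91309338e-01, -1.54120502e-01,  1.12668947e+00,
       -2.39439833e-05,  1.43151325e+00]), 'joint_vel': array([-0.0008924 , -0.00118284,  0.00028504,  0.0006343 ,  0.00112953,
        0.00212858]), 'effort': array([-2.54485467e-04, -5.37148476e+01,  3.31369615e+01,  1.59370922e-02,
       -1.39240642e-04, -1.31901120e-05]), 'tool_pos': array([ 0.23235273, -0.47024688,  0.19491941]), 'ee_rot': array([ 1.96680113,  0.46061718, -1.96708977]), 'ft_force': array([-0.83553301,  0.79103455, -0.19904009]), 'moment': array([ 0.01132586, -0.01567989, -0.00418984]), 'grip_width': 0.08545462452977591}
top {'camera_matrix': array([[365.20505079,   0.        , 313.84663182],
       [  0.        , 365.20505079, 196.81188258],
       [  0.        ,   0.        ,   1.        ]]), 'rvec': array([ 2.16955577, -2.02597442,  0.21715059]), 'tvec': array([-0.00955176,  0.57682304,  1.0065016 ])}
side {'camera_matrix': array([[474.8132709 ,   0.        , 320.0496366 ],
       [  0.        , 474.8132709 , 192.73385686],
       [  0.        ,   0.        ,   1.        ]]), 'rvec': array([ 2.14006349, -0.38257595,  0.22634448]), 'tvec': array([-0.5276828 ,  0.15594991,  1.19421967])}
```

View pics/top0.png

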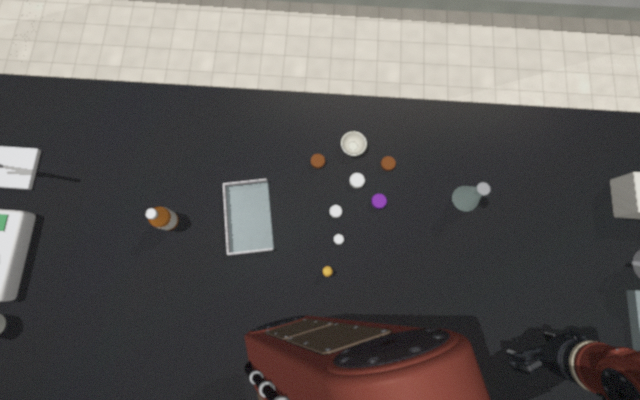

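View pics/side0.png

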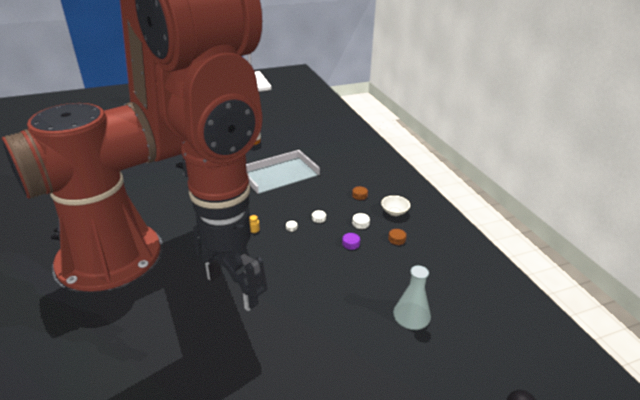

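The top picture shows three white caps: large (357,180), medium (336,211) and small (339,239). The pan spans about (223–273, 180–255) and opens to the right. The look-alikes are brown at (318,160) and (388,163) and purple at (379,201). The weight is at (327,271), the dish at (353,144), the flask at (466,198) and the amber bottle at (160,217). The side view agrees. Next I measure them.

```bash
cat > h.py <<'E'
import cv2, numpy as np
from workcell import monitor, viewer
def ray(n,uv,z):
    i=viewer.camera_info(n);R=cv2.Rodrigues(i["rvec"])[0];c=-R.T@i["tvec"]
    d=R.T@np.linalg.inv(i["camera_matrix"])@np.array([uv[0],uv[1],1.])
    return c+d*(z-c[2])/d[2]
def blobs(im,mask,amin=15,amax=1500):
    n,l,s,c=cv2.connectedComponentsWithStats(mask.astype(np.uint8))
    return [(c[k],s[k,4]) for k in range(1,n) if amin<s[k,4]<amax]
def masks(im):
    h=cv2.cvtColor(im,cv2.COLOR_RGB2HSV);H,S,V=[h[...,k].astype(int) for k in range(3)]
    return dict(white=(V>150)&(S<50),brown=(H<14)&(S>150)&(V>70),purple=(H>130)&(H<160)&(S>100),amber=(H>=15)&(H<30)&(S>120)&(V>120))
E
python3 - <<'E'
from h import *
np.set_printoptions(precision=4,suppress=True)
for n,box in(("top",(120,130,520,300)),("side",(240,120,480,340))):
    im=cv2.imread(f"pics/{n}0.png")[:,:,::-1].copy()
    x0,y0,x1,y1=box
    for k,m in masks(im).items():
        mm=np.zeros_like(m);mm[y0:y1,x0:x1]=m[y0:y1,x0:x1]
        for c,a in blobs(im,mm): print(n,k,c.round(1),a,ray(n,c,.016)[:2])
for p in [(223,183),(267,180),(273,252),(227,255)]: print("pan",p,ray("top",p,.025)[:2],ray("top",p,0)[:2])
im=cv2.imread("pics/top0.png")
cv2.imwrite("pics/c0.png",cv2.resize(im[125:290,205:405],None,fx=4,fy=3.6,interpolation=cv2.INTER_CUBIC))
from scipy.spatial.transform import Rotation as R
print(R.from_rotvec(monitor.get_state()["ee_rot"]).as_matrix())
E
```

```text
top white [353.3 143. ] 496 [ 0.7695 -0.0818]
top white [356.7 179.6] 172 [ 0.6502 -0.0975]
top white [482.9 188.3] 112 [ 0.6487 -0.4852]
top white [335.4 210.6] 120 [ 0.5483 -0.0372]
top white [150.7 213.2] 94 [0.5021 0.5228]
top white [338.2 238.6] 79 [ 0.464  -0.0504]
top brown [317.8 160.3] 102 [0.7046 0.0268]
top brown [387.9 163.1] 110 [ 0.7102 -0.1926]
top purple [378.6 200.6] 206 [ 0.5883 -0.1671]
top amber [160.  217.6] 179 [0.4908 0.4923]
top amber [326.8 270.8] 82 [ 0.3676 -0.0222]
side white [243.2 194.8] 18 [0.3711 0.1279]
side white [395.2 203.9] 430 [ 0.7725 -0.0626]
side white [318.6 215.7] 143 [ 0.5442 -0.0415]
side white [360.7 220.1] 222 [ 0.6461 -0.0992]
side white [291.2 225. ] 95 [ 0.4595 -0.0561]
side white [414.  301.1] 1245 [ 0.633  -0.4104]
side brown [359.5 192.5] 154 [0.6998 0.0254]
side brown [396.9 236.2] 221 [ 0.7065 -0.1947]
side purple [350.7 240.7] 280 [ 0.5846 -0.1705]
side amber [254.  223.2] 148 [ 0.3672 -0.015 ]
pan (223, 183) [0.6093 0.312 ] [0.6154 0.3191]
pan (267, 180) [0.6279 0.1781] [0.6344 0.182 ]
pan (273, 252) [0.4107 0.1392] [0.4122 0.1422]
pan (227, 255) [0.3927 0.2733] [0.3938 0.2795]
[[-0.0004  0.4429 -0.8966]
 [ 0.0011 -0.8966 -0.4429]
 [-1.     -0.0012 -0.0002]]
```

View pics/c0.png

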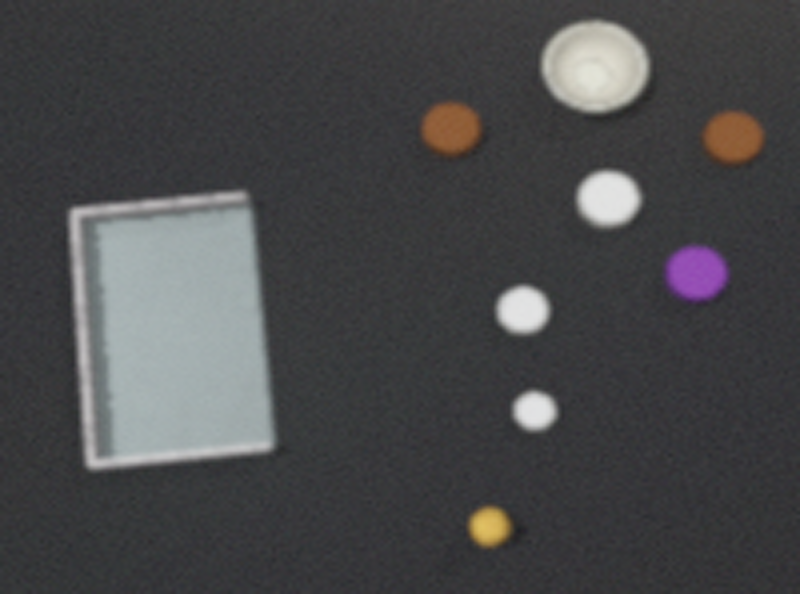

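Candidates for cap_large: white (357,180), brown (318,160), brown (388,163), purple (379,201). The crop confirms that only (357,180) is white and about 44 mm across. The pan's measured outer width is 0.220 m (expected 0.218) and its depth 0.135 m, so the geometry checks out.

First I turn the tool so its −y face points along the push, and close the fingers.

Call:
send_rows:
  rows:
    - [0,[0,0,0],0.111]
    - [0,[0,0,0],0.111]
    - [0,[0,0,0],0]
    - [0,[0,0,0],0]

```text
time: 0.6
tool_pos: [0.2321, -0.4693, 0.1938]
ee_rot: [2.098, 0.251, -2.1]
ft_force: [0.0, 0.5, -0.2]
grip_width: 0.0123
```

```bash
cat >> h.py <<'E'
from scipy.spatial.transform import Rotation as Ro
def pose():
    s=monitor.get_state();return s,np.array(s["tool_pos"]),Ro.from_rotvec(s["ee_rot"]).as_matrix()
def to(x,y,z):
    s,p,R=pose();h=np.degrees(np.arctan2(-R[1,1],-R[0,1]))
    print("t",round(s["time"],2),"tcp",p.round(4),"head",h.round(1),"tilt",R[2].round(3),"F",np.round(s["ft_force"],1),"w",s["grip_width"])
    print("shift mm",(R.T@(np.array([x,y,z])-p)*1000).round(1))
E
python3 -c "
from h import *
to(.6565,-.150,.19)"
```

```text
t 0.6 tcp [ 0.2321 -0.4693  0.1938] head 103.4 tilt [-1.    -0.004  0.   ] F [ 0.   0.5 -0.2] w 0.012326345260749567
shift mm [   4.4 -212.2 -486.9]
```

Call:
send_rows:
  rows:
    - [0,[0,-18,-41],0]
    - [0,[0,-18,-41],0]
    - [0,[0,-18,-41],0]
    - [0,[0,-18,-41],0]
    - [0,[0,-18,-41],0]
    - [0,[0,-18,-41],0]
    - [0,[0,-18,-41],0]
    - [0,[0,-18,-41],0]
    - [0,[0,-18,-41],0]
    - [0,[0,-18,-41],0]
    - [0,[0,-18,-41],0]
    - [0,[0,-14,-36],0]

```text
time: 2.1
tool_pos: [0.6651, -0.1378, 0.1935]
ee_rot: [2.087, 0.268, -2.089]
ft_force: [-0.0, -0.2, -0.4]
grip_width: -0.0003
```

```bash
python3 -c "
from h import *
to(.6565,-.150,.04)"
```

```text
t 2.1 tcp [ 0.6651 -0.1378  0.1935] head 104.5 tilt [-1.    -0.003  0.001] F [-0.  -0.2 -0.4] w -0.00028949667996670223
shift mm [153.5  10.   11.3]
```

Call:
send_rows:
  rows:
    - [0,[10,10,11],0]
    - [0,[40,0,0],0]
    - [0,[50,0,0],0]
    - [0,[46,0,0],0]
    - [0,[0,0,0],0]

```text
time: 2.72
tool_pos: [0.6595, -0.1473, 0.0427]
ee_rot: [2.079, 0.283, -2.079]
ft_force: [-0.5, 0.3, 0.7]
grip_width: 0.0001
```

```bash
python3 - <<'E'
from h import *
to(.6565,-.150,.006)
for n,b in(("top",(125,290,205,455)),("side",(130,290,230,430))):
    im=viewer.snapshot(n)
    c=im[b[0]:b[1],b[2]:b[3],::-1]; cv2.imwrite(f"pics/{n}1.png",cv2.resize(c,None,fx=3,fy=3,interpolation=cv2.INTER_CUBIC))
a,b=cv2.imread("pics/top1.png"),cv2.imread("pics/side1.png")
w=max(a.shape[1],b.shape[1]);p=lambda q:cv2.copyMakeBorder(q,0,0,0,w-q.shape[1],0)
v=np.vstack([p(a),p(b)]);cv2.imwrite("pics/both1.png",cv2.resize(v,None,fx=.6,fy=.6))
E
```

```text
t 2.73 tcp [ 0.6595 -0.1473  0.0427] head 105.3 tilt [-1.    -0.002 -0.   ] F [-0.5  0.3  0.7] w 7.297406152744824e-05
shift mm [36.7  1.9  3.6]
```

View pics/both1.png

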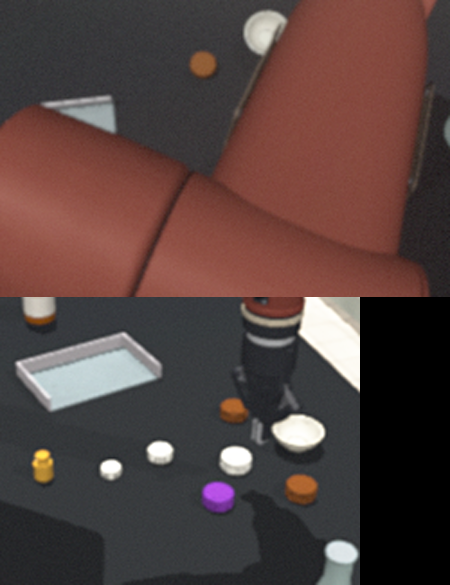

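```bash
python3 - <<'E'
from h import *
i=viewer.camera_info("side")
q=cv2.projectPoints(np.array([[.6595,-.1473,.0427],[.648,-.098,.02],[.6595,-.1473,0]]),i["rvec"],i["tvec"],i["camera_matrix"],None)[0][:,0]
print(q.round(1), ((q-[230,130])*1.8+[0,297]).round(0))
E
```

```text
[[373.6 221.5]
 [361.3 218.5]
 [372.4 234. ]] [[259. 462.]
 [236. 456.]
 [256. 484.]]
```

Call:
send_rows:
  rows:
    - [0,[16,0,0],0.03]
    - [0,[13,0,0],0]
    - [0,[4,0,0],0]
    - [0,[0,0,0],0]

```text
time: 3.32
tool_pos: [0.6666, -0.1496, 0.017]
ee_rot: [2.109, 0.244, -2.08]
ft_force: [0.3, 0.4, 0.1]
grip_width: -0.0003
```

```bash
python3 - <<'E'
from h import *
to(.658,-.140,.007)
im=viewer.snapshot("side")
cv2.imwrite("pics/s2.png",cv2.resize(im[170:270,280:430,::-1],None,fx=5,fy=5,interpolation=cv2.INTER_CUBIC))
E
```

```text
t 3.33 tcp [ 0.6666 -0.1496  0.017 ] head 103.5 tilt [-1.     0.005 -0.013] F [0.3 0.4 0.1] w -0.00031694086597384215
shift mm [  9.9 -11.4   6.2]
```

View pics/s2.png

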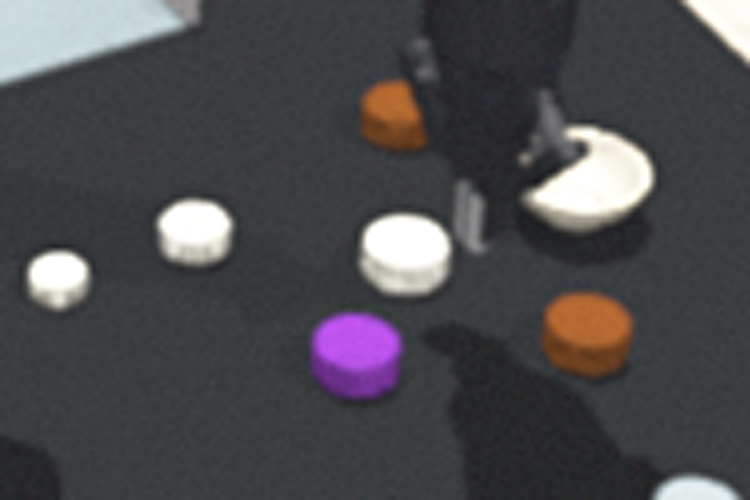

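The light finger tip shows at crop (480,245), beside the large cap at (405,253). The black tips below it cannot be seen against the bench. Next I correct sideways, go down, and touch gently.

Call:
send_rows:
  rows:
    - [0,[5,0,7],0]
    - [0,[5,0,2],0]
    - [0,[0,0,0],0]

```text
time: 3.75
tool_pos: [0.6575, -0.1521, 0.0069]
ee_rot: [2.109, 0.244, -2.08]
ft_force: [0.4, -0.3, -0.2]
grip_width: 0.0002
```

```bash
cat >> h.py <<'E'
def whites(n="side"):
    im=viewer.snapshot(n);m=masks(im)["white"];x0,y0,x1,y1=(230,140,480,280) if n=="side" else (200,120,520,300)
    mm=np.zeros_like(m);mm[y0:y1,x0:x1]=m[y0:y1,x0:x1]
    for c,a in blobs(im,mm,25): print(n,c.round(1),a,(ray(n,c,.014)[:2]).round(4))
    return im
E
python3 - <<'E'
from h import *
to(.657,-.135,.006)
whites()
E
```

```text
t 3.75 tcp [ 0.6575 -0.1521  0.0069] head 103.5 tilt [-1.     0.006 -0.013] F [ 0.4 -0.3 -0.2] w 0.00024741759638585904
shift mm [  0.9 -16.7  -3.5]
side [379.5 159. ] 61 [0.8487 0.1889]
side [377.1 170.2] 29 [0.8088 0.1262]
side [398.3 204.2] 325 [ 0.7819 -0.0645]
side [318.5 215.7] 144 [ 0.5449 -0.039 ]
side [360.5 220.2] 219 [ 0.6466 -0.0971]
side [291.3 225. ] 98 [ 0.4606 -0.0536]
side [419.4 271.9] 195 [ 0.6941 -0.3309]
```

Call:
send_rows:
  rows:
    - [0,[0,-8,-2],0]
    - [0,[0,-10,0],0]
    - [0,[0,-10,0],0]
    - [0,[0,-10,0],0]
    - [0,[0,-10,0],0]
    - [0,[0,-10,0],0]

```text
time: 4.55
tool_pos: [0.6458, -0.091, 0.0073]
ee_rot: [2.11, 0.244, -2.078]
ft_force: [0.2, 0.2, 0.2]
grip_width: -0.0001
```

```bash
python3 - <<'E'
from h import *
to(.568+.0087,.232-.036,.006)
whites()
E
```

```text
t 4.55 tcp [ 0.6458 -0.091   0.0073] head 103.5 tilt [-1.     0.006 -0.014] F [0.2 0.2 0.2] w -8.312103103378785e-05
shift mm [  -0.6 -295.2   -0. ]
side [362.3 147.7] 43 [0.8273 0.2791]
side [395.2 203.9] 427 [ 0.7742 -0.0601]
side [318.5 215.6] 141 [ 0.5451 -0.0387]
side [360.8 220.1] 220 [ 0.6475 -0.097 ]
side [291.3 224.9] 95 [ 0.4606 -0.0535]
side [419.4 271.9] 188 [ 0.6941 -0.3309]
```

```bash
python3 - <<'E'
from h import *
im=viewer.snapshot("side")
i=viewer.camera_info("side")
s,p,R=pose()
q=cv2.projectPoints(np.array([p,p*[1,1,0]+[0,0,.05]]),i["rvec"],i["tvec"],i["camera_matrix"],None)[0][:,0];print(q)
c=cv2.resize(np.clip(im[150:270,280:430,::-1].astype(float)*1.8,0,255).astype(np.uint8),None,fx=5,fy=5,interpolation=cv2.INTER_CUBIC)
for u in q: cv2.drawMarker(c,tuple(int(v) for v in (u-[280,150])*5),(0,255,0))
cv2.imwrite("pics/s3.png",c)
E
```

```text
[[359.03427024 220.8355949 ]
 [360.02195391 208.34872928]]
```

View pics/s3.png

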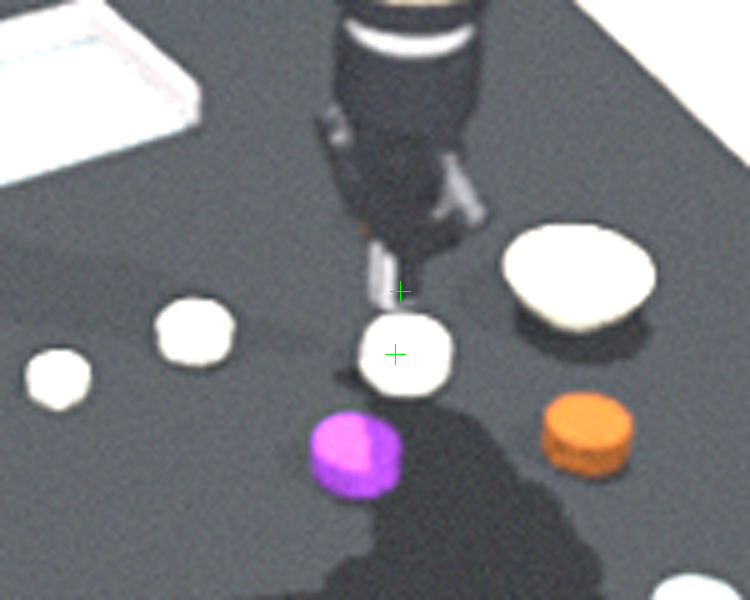

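The picture settles it: nothing black covers the cap at (405,353), and the tip ends at crop (385,308), about 10 px above the projected TCP. Its shadow is also detached, so the real finger end rides well above the reading and passed over the cap. I retreat behind the cap and feel downward for the bench, watching the force.

Call:
send_rows:
  rows:
    - [0,[-10,0,0],0]
    - [0,[0,30,0],0]
    - [0,[0,35,0],0]
    - [0,[8,0,0],0]
    - [0,[5,0,0],0]

```text
time: 5.28
tool_pos: [0.6628, -0.1564, 0.0078]
ee_rot: [2.112, 0.243, -2.074]
ft_force: [-0.5, -0.8, -0.0]
grip_width: 0.0002
```

```bash
python3 - <<'E'
from h import *
to(.6595,-.153,.007)
im=viewer.snapshot("side")
i=viewer.camera_info("side")
s,p,R=pose()
q=cv2.projectPoints(np.array([p]),i["rvec"],i["tvec"],i["camera_matrix"],None)[0][:,0];print(q)
c=cv2.resize(np.clip(im[180:260,310:430,::-1].astype(float)*3,0,255).astype(np.uint8),None,fx=6,fy=6,interpolation=cv2.INTER_CUBIC)
for u in q: cv2.drawMarker(c,tuple(int(v) for v in (u-[310,180])*6),(0,255,0))
cv2.imwrite("pics/s4.png",c)
E
```

```text
t 5.28 tcp [ 0.6628 -0.1564  0.0078] head 103.6 tilt [-1.     0.008 -0.017] F [-0.5 -0.8 -0. ] w 0.0001564219656972427
shift mm [ 0.7 -4.1  2.4]
[[375.16906391 233.66857607]]
```

View pics/s4.png

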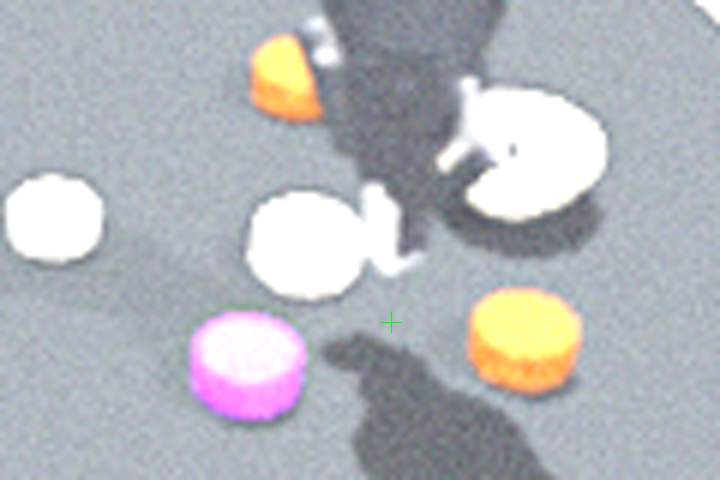

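The tip ends at crop (395,270), against the projected TCP at (391,322). It hangs about 35 mm above the bench, and its shadow at (335,350) is detached. I go down by feel.

Call:
send_rows:
  rows:
    - [0,[6,0,0],0]
    - [0,[6,0,0],0]
    - [0,[6,0,0],0]
    - [0,[3,0,0],0]

```text
time: 5.82
tool_pos: [0.6627, -0.1545, -0.015]
ee_rot: [2.11, 0.246, -2.074]
ft_force: [-0.0, -0.2, -0.0]
grip_width: -0.0002
```

Call:
send_rows:
  rows:
    - [0,[3,0,0],0]
    - [0,[2,0,0],0]
    - [0,[0,0,0],0]

```text
time: 6.2
tool_pos: [0.6627, -0.1544, -0.0205]
ee_rot: [2.109, 0.246, -2.075]
ft_force: [-1.0, 0.6, -0.8]
grip_width: 0.0002
```

```bash
python3 - <<'E'
from h import *
to(.6595,-.153,-.026)
im=viewer.snapshot("side")
def tip(im):
    i=viewer.camera_info("side");s,p,R=pose()
    q=cv2.projectPoints(p[None],i["rvec"],i["tvec"],i["camera_matrix"],None)[0][0,0]
    x,y=q.astype(int);g=im[y-30:y+6,x-12:x+16].astype(int)
    m=(g.min(2)>80)&(g.max(2)-g.min(2)<25)
    for c,a in blobs(im,m,5): print("grey",c+[x-12,y-30],a)
    ys,xs=np.nonzero(m);print("proj",q,"lowest",ys.max()+y-30, xs[ys==ys.max()]+x-12)
tip(im)
c=cv2.resize(np.clip(im[180:260,310:430,::-1].astype(float)*3,0,255).astype(np.uint8),None,fx=6,fy=6,interpolation=cv2.INTER_CUBIC)
cv2.imwrite("pics/s5.png",c)
E
```

```text
t 6.2 tcp [ 0.6627 -0.1544 -0.0205] head 103.7 tilt [-1.     0.007 -0.016] F [-1.   0.6 -0.8] w 0.0002283037278879783
shift mm [ 5.4 -2.1  2.9]
grey [367.54696133 222.5801105 ] 181
proj [374.02653674 241.2020912 ] lowest 233 [373]
```

View pics/s5.png

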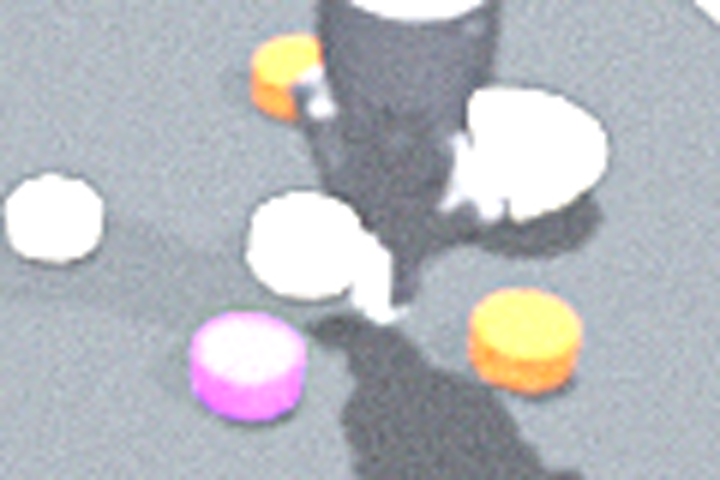

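The tip is now at crop (385,318), about 10 mm above the bench and next to the cap. The offset is about 32 mm. I lower a little more, then push.

Call:
send_rows:
  rows:
    - [0,[2,0,2],0]
    - [0,[2,0,1],0]
    - [0,[0,-10,0],0]
    - [0,[0,-10,0],0]
    - [0,[0,-10,0],0]
    - [0,[0,0,0],0]

```text
time: 7.0
tool_pos: [0.6521, -0.1234, -0.0246]
ee_rot: [2.11, 0.247, -2.074]
ft_force: [-0.1, -1.0, -0.3]
grip_width: -0.0
```

```bash
python3 - <<'E'
from h import *
to(.568+.0087,.232-.036,-.024)
whites()
E
```

```text
t 7.0 tcp [ 0.6521 -0.1234 -0.0246] head 103.7 tilt [-1.     0.007 -0.016] F [-0.1 -1.  -0.3] w -2.6961678155522367e-05
shift mm [  -2.9 -328.2   -2.7]
side [370.3 164.9] 62 [0.8025 0.1638]
side [395.4 203.9] 429 [ 0.7747 -0.0601]
side [318.5 215.7] 144 [ 0.5449 -0.039 ]
side [356.  218.6] 141 [ 0.638  -0.0862]
side [291.2 224.9] 97 [ 0.4606 -0.0535]
side [419.4 271.9] 195 [ 0.694  -0.3308]
```

Contact: the cap now moves with the finger, about 39 mm from TCP to centre, as expected. I push on.

Call:
send_rows:
  rows:
    - [0,[0,-12,0],0]
    - [0,[0,-12,0],0]
    - [0,[0,-12,0],0]
    - [0,[0,-12,0],0]
    - [0,[0,-12,0],0]
    - [0,[0,0,0],0]

```text
time: 7.8
tool_pos: [0.6374, -0.0614, -0.0247]
ee_rot: [2.11, 0.246, -2.073]
ft_force: [0.1, -0.5, 0.9]
grip_width: -0.0001
```

```bash
python3 - <<'E'
from h import *
to(.568+.0087,.232-.036,-.024)
im=whites()
cv2.imwrite("pics/s6.png",cv2.resize(np.clip(im[150:250,260:400,::-1].astype(float)*2,0,255).astype(np.uint8),None,fx=5,fy=5,interpolation=cv2.INTER_CUBIC))
E
```

```text
t 7.8 tcp [ 0.6374 -0.0614 -0.0247] head 103.7 tilt [-1.     0.008 -0.017] F [ 0.1 -0.5  0.9] w -0.00010400204329469522
shift mm [  -2.8 -264.4   -2.3]
side [356.4 154.2] 33 [0.7887 0.2437]
side [395.1 204. ] 423 [ 0.7739 -0.0601]
side [342.8 206.9] 104 [ 0.625  -0.0233]
side [318.6 215.6] 142 [ 0.5452 -0.0389]
side [291.2 224.9] 93 [ 0.4605 -0.0532]
side [419.4 271.9] 187 [ 0.6941 -0.3307]
```

View pics/s6.png

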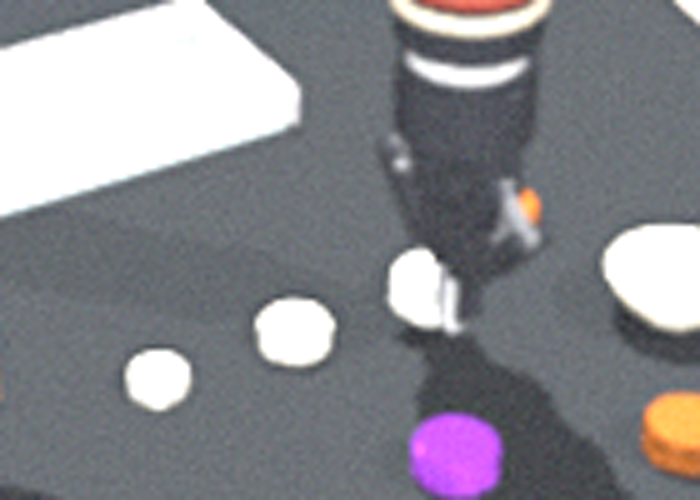

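The picture shows the large cap at crop (415,290) resting against the finger at (450,300), a little right of the finger's middle. Nothing else has moved, so I continue.

Call:
send_rows:
  rows:
    - [0,[0,-12,0],0]
    - [0,[0,-12,0],0]
    - [0,[0,-12,0],0]
    - [0,[0,-12,0],0]
    - [0,[0,-12,0],0]
    - [0,[0,-12,0],0]
    - [0,[0,-12,0],0]
    - [0,[0,0,0],0]

```text
time: 8.85
tool_pos: [0.616, 0.0255, -0.0256]
ee_rot: [2.11, 0.245, -2.073]
ft_force: [-0.1, 0.3, -0.8]
grip_width: -0.0
```

```bash
cat >> h.py <<'E'
def edges(z,r0=150,r1=240):
    "left edge/right edge/extents of white blobs on bench"
    im=viewer.snapshot("side");m=masks(im)["white"].astype(np.uint8);m[:r0]=0;m[r1:]=0
    n,l,s,c=cv2.connectedComponentsWithStats(m)
    for k in range(1,n):
        if s[k,4]>20 and 250<c[k][0]<390: print("blob l,t,w,h,area",s[k],"c",c[k].round(1),ray("side",c[k],z)[:2].round(4))
    return im
E
python3 - <<'E'
from h import *
to(.568+.0087,.232-.036,-.024)
im=edges(.012)
E
```

```text
t 8.85 tcp [ 0.616   0.0255 -0.0256] head 103.7 tilt [-1.     0.008 -0.017] F [-0.1  0.3 -0.8] w -1.4867628256145289e-05
shift mm [  -2.9 -174.9   -2.3]
blob l,t,w,h,area [ 239  150   78   43 1631] c [278.6 171.4] [0.5086 0.2267]
blob l,t,w,h,area [336 188  10  12  88] c [340.8 193.9] [0.6465 0.0427]
blob l,t,w,h,area [312 210  14  12 140] c [318.5 215.6] [ 0.5459 -0.0363]
blob l,t,w,h,area [286 220  11  11  92] c [291.1 224.9] [ 0.461  -0.0507]
```

```bash
python3 - <<'E'
from h import *
i=viewer.camera_info("side")
print(cv2.projectPoints(np.array([[.607,.062,.01],[.616,.0255,.008]]),i["rvec"],i["tvec"],i["camera_matrix"],None)[0][:,0])
im=viewer.snapshot("side")
cv2.imwrite("pics/s7.png",cv2.resize(np.clip(im[130:230,260:400,::-1].astype(float)*1.5,0,255).astype(np.uint8),None,fx=5,fy=5,interpolation=cv2.INTER_CUBIC))
E
```

```text
[[326.03312091 193.46881593]
 [333.39246032 200.03929189]]
```

View pics/s7.png

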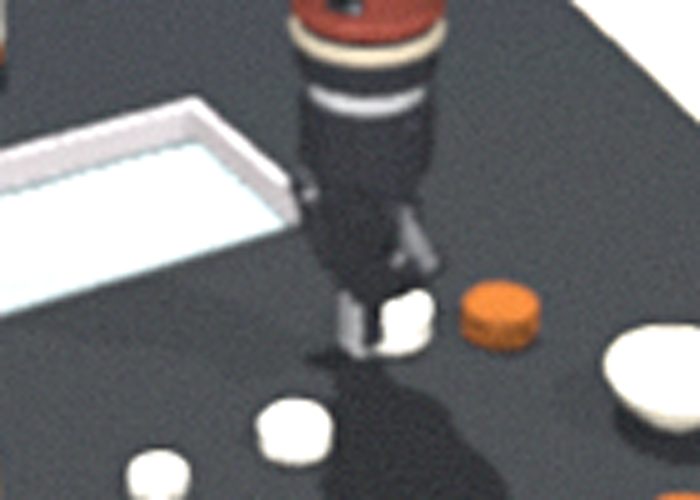

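The cap slipped off to the right of the finger: the visible part is at crop (405,322) and the finger at (350,325). I have 10 views used. I'll back off and measure numerically, then re-aim.

Call:
send_rows:
  rows:
    - [0,[0,30,0],0]
    - [0,[0,40,0],0]
    - [0,[0,0,0],0]

```text
time: 9.32
tool_pos: [0.6342, -0.0462, -0.0248]
ee_rot: [2.112, 0.244, -2.072]
ft_force: [-0.7, -0.3, -0.0]
grip_width: 0.0001
```

```bash
cat >> h.py <<'E'
O=np.array([.519,.159]);U=np.array([-.155,.988]);W=np.array([.988,.155])
def loc(p): d=np.array(p)[:2]-O;return (np.array([d@U,d@W])*1000).round(0)
E
python3 - <<'E'
from h import *
to(.64,.0,-.024)
edges(.012)
for q in [(342,192),(340.8,193.9),(338,194)]: print(q,ray("side",q,.012)[:2],loc(ray("side",q,.012)))
E
```

```text
t 9.32 tcp [ 0.6342 -0.0462 -0.0248] head 103.7 tilt [-1.     0.009 -0.018] F [-0.7 -0.3 -0. ] w 6.214933578100949e-05
shift mm [ -0.9 -43.5 -16.6]
blob l,t,w,h,area [ 239  150   80   43 1727] c [278.  171.1] [0.5075 0.229 ]
blob l,t,w,h,area [339 150  24   4  47] c [350.3 151.6] [0.7783 0.2706]
blob l,t,w,h,area [330 187  12  13 105] c [334.8 193.7] [0.6302 0.0494]
blob l,t,w,h,area [312 210  14  12 143] c [318.6 215.7] [ 0.5461 -0.0366]
blob l,t,w,h,area [286 220  12  11  93] c [291.2 224.9] [ 0.4612 -0.0508]
(342, 192) [0.65398003 0.05068983] [-128.  117.]
(340.8, 193.9) [0.64663099 0.04252588] [-135.  108.]
(338, 194) [0.63853579 0.04480839] [-131.  100.]
```

Call:
send_rows:
  rows:
    - [0,[0,0,0],-0.145]
    - [0,[0,0,0],0]

```text
time: 9.62
tool_pos: [0.6328, -0.044, -0.0252]
ee_rot: [2.024, 0.386, -1.99]
ft_force: [0.1, 0.1, 0.2]
grip_width: 0.0
```

```bash
python3 -c "
from h import *
to(.6633,-.0035,-.026)"
```

```text
t 9.62 tcp [ 0.6328 -0.044  -0.0252] head 112.1 tilt [-1.     0.01  -0.015] F [0.1 0.1 0.2] w 3.767818037416975e-05
shift mm [  1.2 -26.  -43.5]
```

Call:
send_rows:
  rows:
    - [0,[0,0,-30],0]
    - [0,[0,-6,-14],0]
    - [0,[1,-12,0],0]
    - [0,[0,-12,0],0]
    - [0,[0,-10,0],0]
    - [0,[0,-10,0],0]
    - [0,[0,-10,0],0]
    - [0,[0,-10,0],0]
    - [0,[0,0,0],0]

```text
time: 10.75
tool_pos: [0.6426, 0.0443, -0.0267]
ee_rot: [2.025, 0.381, -1.999]
ft_force: [0.3, -0.5, -0.9]
grip_width: 0.0001
```

```bash
cat >> h.py <<'E'
def cap(r,l=None,rt=None):pass
E
python3 - <<'E'
from h import *
to(.64,.0,-.026)
edges(.012)
s,p,R=pose();d=-R[:,1];i=viewer.camera_info("side")
print(cv2.projectPoints(np.array([p+d*.037+[0,0,.036]]),i["rvec"],i["tvec"],i["camera_matrix"],None)[0][0,0], loc(p+d*.037))
E
```

```text
t 10.75 tcp [ 0.6426  0.0443 -0.0267] head 111.7 tilt [-1.     0.007 -0.012] F [ 0.3 -0.5 -0.9] w 0.0001392917922915608
shift mm [-0.6 40.2 18.8]
blob l,t,w,h,area [ 239  150   80   43 1614] c [279.2 171.5] [0.5103 0.2254]
blob l,t,w,h,area [322 182  13  14 151] c [328.4 188.5] [0.6223 0.0818]
blob l,t,w,h,area [312 210  14  12 142] c [318.6 215.6] [ 0.5461 -0.0364]
blob l,t,w,h,area [286 220  11  11  92] c [291.1 224.9] [ 0.461  -0.0507]
[330.89252047 189.52005883] [-97.  96.]
```

Aligned: the cap's left edge is at column 322, so its centre is about 330.3, against 330.9 expected. I continue.

Call:
send_rows:
  rows:
    - [0,[0,-10,0],0]
    - [0,[0,-10,0],0]
    - [0,[0,-10,0],0]
    - [0,[0,-10,0],0]
    - [0,[0,-10,0],0]
    - [0,[0,0,0],0]

```text
time: 11.55
tool_pos: [0.6238, 0.0932, -0.0268]
ee_rot: [2.027, 0.379, -1.998]
ft_force: [0.3, -0.7, -0.1]
grip_width: 0.0002
```

```bash
cat >> h.py <<'E'
def chk(r,h):
    to(.6,0,-.026);im=edges(.012)
    s,p,R=pose();d=-R[:,1];d[2]=0;c=p+d*(r+.015);c[2]=h/2;i=viewer.camera_info("side")
    rt=np.cross(d,[0,0,1])
    q=cv2.projectPoints(np.array([c,c+rt*.005]),i["rvec"],i["tvec"],i["camera_matrix"],None)[0][:,0]
    print("expected",q[0].round(1),"5mm right",q[1].round(1),"halfw px",round(r*i["camera_matrix"][0,0]/1.2,1),"loc",loc(c),"world",c.round(3));return im
E
python3 - <<'E'
from h import *
chk(.022,.02)
E
```

```text
t 11.55 tcp [ 0.6238  0.0932 -0.0268] head 111.7 tilt [-1.     0.009 -0.013] F [ 0.3 -0.7 -0.1] w 0.00016781445044792176
shift mm [-0.8 77.8 56.5]
blob l,t,w,h,area [ 239  150   84   43 1682] c [281.9 172.6] [0.5165 0.2161]
blob l,t,w,h,area [312 210  14  12 136] c [318.4 215.8] [ 0.5454 -0.0371]
blob l,t,w,h,area [286 220  11  11  92] c [291.1 224.9] [ 0.461  -0.0507]
expected [319.3 182.1] 5mm right [320.5 181.5] halfw px 8.7 loc [-46.  85.] world [0.61  0.127 0.01 ]
```

```bash
python3 - <<'E'
from h import *
im=viewer.snapshot("side")
for r in range(172,196,3): print(r,im[r,300:342].min(1))
print(im[175,280],im[150:153,300:303].reshape(-1,3)[:4],im[215,318])
E
```

```text
172 [179 181 181 181 180 179 181 181 182 179 175 176 173 163 144 133 120 101
  78  59  41  36  37  35  36  37  38  37  32  36  36  33  32  38  40  38
  35  36  39  42  42  48]
175 [184 182 185 182 184 183 181 186 184 186 184 179 174 160 147 147 151 149
 149 143 129  94  54  34  33  38  37  33  33  40  39  38  41  39  32  34
  31  30  44  51  53  54]
178 [176 175 178 175 161 146 133 111  88  73  79 148 230 254 255 255 255 255
 255 255 255 253 178 116  85  73  57  35  32  36  36  40  40  46  47  51
  52  51  54  55  50  55]
181 [ 61  52  49  47  45  48  50  51  43  45  85 173 243 255 249 235 207 181
 178 185 201 181 130 107 112 130 101  55  32  34  41  48  51  51  50  51
  51  52  54  54  53  52]
184 [ 47  49  51  52  49  47  48  49  50  47  78 132 163 163 168 181 184 178
 178 178 172 153 140 115 111 127 103  53  36  30  38  44  53  55  53  55
  55  52  53  56  56  55]
187 [ 51  48  48  48  46  48  50  49  47  48  52  71 100 126 152 164 162 164
 168 158 150 166 159 109 102 125 109  79  72  70  56  53  53  56  52  51
  55  53  52  54  54  51]
190 [52 50 49 51 47 52 49 50 47 49 46 49 48 42 32 31 30 42 40 32 29 24 30 26
 29 36 36 35 37 40 45 50 53 57 51 54 52 52 55 51 53 53]
193 [52 51 53 54 55 52 54 53 55 56 53 52 57 50 55 55 51 53 45 45 40 35 35 38
 33 31 37 39 37 33 30 38 37 43 52 52 55 54 54 56 53 54]
[175 189 192] [[126 125 127]
 [ 68  69  72]
 [ 46  51  52]
 [184 179 182]] [208 205 193]
```

Cap left edge ≈310.7, so its centre is ≈319.2 against 319.3 expected. The push is tracking well, so on into the pan.

Call:
send_rows:
  rows:
    - [0,[-1,-10,0],0]
    - [0,[0,-10,0],0]
    - [0,[0,-10,0],0]
    - [0,[0,-10,0],0]
    - [0,[0,-10,0],0]
    - [0,[0,-4,0],0]
    - [0,[0,0,0],0]

```text
time: 12.52
tool_pos: [0.6031, 0.146, -0.0261]
ee_rot: [2.028, 0.378, -1.997]
ft_force: [-0.2, -0.3, 0.1]
grip_width: -0.0001
```

```bash
cat >> h.py <<'E'
def bright(im,t=200):
    m=(im.min(2)>t).astype(np.uint8);m[:130]=0;m[240:]=0
    n,l,s,c=cv2.connectedComponentsWithStats(m)
    for k in range(1,n):
        if s[k,4]>8 and 230<c[k][0]<360: print("bright",s[k],c[k].round(1))
E
python3 - <<'E'
from h import *
im=chk(.022,.02);bright(im)
for r in range(158,185,3): print(r,im[r,288:330].min(1))
E
```

```text
t 12.53 tcp [ 0.6031  0.146  -0.0261] head 111.6 tilt [-1.     0.009 -0.013] F [-0.2 -0.3  0.1] w -0.00011803361073258646
shift mm [  0.4 134.6  56.6]
blob l,t,w,h,area [ 239  151   71   42 1457] c [278.  172.6] [0.5048 0.2203]
blob l,t,w,h,area [313 211  13  11 126] c [318.7 216. ] [ 0.5457 -0.0384]
blob l,t,w,h,area [286 221  11  10  80] c [291.3 225.3] [ 0.4611 -0.0525]
expected [307.3 174.7] 5mm right [308.5 174.2] halfw px 8.7 loc [10. 73.] world [0.589 0.18  0.01 ]
bright [299 168  11   8  62] [304.  171.1]
bright [245 172  13  14  32] [251.4 179.1]
158 [146 145 147 148 146 136 129 120 121 118 123 128 129 112  74  43  43  56
  60  41  36  35  35  39  37  34  34  35  37  34  37  30  35  60  74  83
  92  95  86  64  50  48]
161 [148 167 169 171 179 185 185 189 188 186 181 182 177 169 147 100  49  33
  38  35  35  33  35  39  36  36  34  31  29  34  32  43  63  77  62  54
  48  62  81  91  76  49]
164 [186 187 188 186 186 189 184 187 186 184 184 185 184 179 175 164 136  98
  74  63  41  34  31  31  38  32  33  36  35  39  34  38  35  34  37  39
  33  43  44  45  49  50]
167 [186 1
[... 345 characters left out ...]
 [174 175 171 175 172 177 180 182 181 173 177 221 248 252 247 238 226 223
 226 228 231 190 112  97 116 106  62  34  31  47  72  78  61  52  52  50
  54  51  50  51  55  52]
176 [173 172 171 171 173 170 173 172 173 170 161 163 163 163 175 182 177 174
 174 176 175 159 123 105 116 107  66  40  35  36  40  47  48  54  52  52
  53  53  55  53  51  55]
179 [173 170 170 171 171 174 174 178 176 175 169 161 146 143 170 183 179 172
 171 175 180 172 139 104 109 112  93  78  78  72  57  53  55  50  54  53
  49  51  53  52  54  57]
182 [180 175 168 151 135 123 103  84  74  58  51  48  49  41  39  42  46  52
  53  53  50  42  32  30  35  40  41  36  39  42  45  53  54  56  54  53
  58  55  52  53  53  54]
```

On track (centre ≈307.5 against 307.3 expected). Last stretch for the large cap.

Call:
send_rows:
  rows:
    - [0,[0,-10,0],0]
    - [0,[0,-10,0],0]
    - [0,[0,-10,0],0]
    - [0,[0,-10,0],0]
    - [0,[0,-10,0],0]
    - [0,[0,-6,0],0]
    - [0,[0,0,0],0]
    - [0,[0,25,0],0]
    - [0,[0,30,0],0]
    - [0,[-30,10,0],0]
    - [0,[-30,0,0],0]
    - [0,[-10,0,0],0]

```text
time: 14.08
tool_pos: [0.6022, 0.1396, 0.043]
ee_rot: [2.023, 0.38, -2.004]
ft_force: [0.5, 0.3, 0.2]
grip_width: -0.0001
```

```bash
python3 - <<'E'
from h import *
im=chk(.022,.02);bright(im)
for q in []: pass
print("max u etc; top cam");im=viewer.snapshot("top");bright(im)
E
```

```text
t 14.07 tcp [0.6022 0.1396 0.043 ] head 111.6 tilt [-1.     0.006 -0.008] F [0.5 0.3 0.2] w -7.937444235392086e-05
shift mm [ 69.3 128.6  54. ]
blob l,t,w,h,area [ 239  150   80   43 1513] c [279.5 172. ] [0.5104 0.2218]
blob l,t,w,h,area [313 211  13  11 126] c [318.7 216.1] [ 0.5457 -0.0385]
blob l,t,w,h,area [286 220  11  11  92] c [291.1 224.9] [ 0.461  -0.0507]
expected [307.7 175.8] 5mm right [308.9 175.2] halfw px 8.7 loc [ 4. 71.] world [0.589 0.174 0.01 ]
bright [287 161  15  11 107] [294.1 165.1]
bright [245 172  13  14  32] [251.4 179.1]
bright [286 221  11   6  49] [290.7 223.4]
max u etc; top cam
bright [348 139  12  12  88] [353.1 144.2]
bright [335 235   6   5  25] [337.6 237.3]
```

Call:
send_rows:
  rows:
    - [0,[0,0,0],0.111]
    - [0,[0,0,0],0.111]
    - [0,[0,0,0],0]

```text
time: 14.55
tool_pos: [0.5992, 0.1402, 0.0382]
ee_rot: [2.146, 0.159, -2.137]
ft_force: [-0.8, 0.2, -0.0]
grip_width: 0.0002
```

```bash
python3 -c "
from h import *
to(.555,-.095,.043)
p=ray('side',(294.1,165.4),.02);print(p,loc(p))"
```

```text
t 14.55 tcp [0.5992 0.1402 0.0382] head 98.7 tilt [-1.     0.003 -0.004] F [-0.8  0.2 -0. ] w 0.00023815016365012596
shift mm [ -4.4 225.9  79.2]
[0.56292187 0.23293615 0.02      ] [66. 55.]
```

Large cap sits at pan (66, 55) mm, well inside. Now the medium one.

Call:
send_rows:
  rows:
    - [0,[0,38,13],0]
    - [0,[0,40,14],0]
    - [0,[0,40,14],0]
    - [0,[0,40,14],0]
    - [0,[0,40,14],0]
    - [0,[0,24,8],0]
    - [0,[0,0,0],0]

```text
time: 15.42
tool_pos: [0.554, -0.0957, 0.0323]
ee_rot: [2.127, 0.187, -2.133]
ft_force: [-1.1, -0.1, 0.0]
grip_width: -0.0001
```

```bash
python3 -c "
from h import *
to(.555,-.095,-.026)"
```

```text
t 15.43 tcp [ 0.554  -0.0957  0.0323] head 100.0 tilt [-1.     0.     0.003] F [-1.1 -0.1  0. ] w -0.00011037191297077591
shift mm [58.3 -0.6 -1.3]
```

Call:
send_rows:
  rows:
    - [0,[25,0,-1],0.019]
    - [0,[20,0,0],0]
    - [0,[8,0,0],0]
    - [0,[4,0,0],0]
    - [0,[1,0,0],0]
    - [0,[0,0,0],0]

```text
time: 16.18
tool_pos: [0.5552, -0.0918, -0.0277]
ee_rot: [2.133, 0.178, -2.139]
ft_force: [-0.1, -0.2, 0.3]
grip_width: 0.0001
```

```bash
python3 -c "
from h import *
to(.555,-.095,-.026);im=chk(.018,.016);bright(im)
print(ray('side',(318.6,215.8),.010))"
```

```text
t 16.18 tcp [ 0.5552 -0.0918 -0.0277] head 99.5 tilt [-1.    -0.002  0.003] F [-0.1 -0.2  0.3] w 9.515032406770695e-05
shift mm [-1.7  3.1  0.7]
t 16.18 tcp [ 0.5552 -0.0918 -0.0277] head 99.5 tilt [-1.    -0.002  0.003] F [-0.1 -0.2  0.3] w 9.515032406770695e-05
shift mm [ -1.7 -83.2 -59.3]
blob l,t,w,h,area [ 239  150   76   43 1609] c [278.  171.5] [0.5066 0.2264]
blob l,t,w,h,area [318 164  15   5  28] c [325.7 166.5] [0.6618 0.2052]
blob l,t,w,h,area [312 210  12  12 122] c [317.7 215.7] [ 0.5436 -0.0361]
blob l,t,w,h,area [286 221  11  10  88] c [291. 225.] [ 0.4606 -0.0512]
expected [322.8 221.2] 5mm right [324.3 220.7] halfw px 7.1 loc [-220.   -3.] world [ 0.55  -0.059  0.008]
bright [287 161  15  11 107] [294.1 165.1]
bright [244 171  14  15  34] [251.1 178.7]
bright [312 211  12   9  79] [317.7 214.8]
bright [286 221  11   7  61] [291. 224.]
[ 0.54681283 -0.03469786  0.01      ]
```

Call:
send_rows:
  rows:
    - [0,[-1,-10,0],0]
    - [0,[0,-10,0],0]
    - [0,[0,-10,0],0]
    - [0,[0,-10,0],0]
    - [0,[0,-10,0],0]
    - [0,[0,-10,0],0]
    - [0,[0,0,0],0]

```text
time: 17.1
tool_pos: [0.545, -0.0278, -0.0256]
ee_rot: [2.134, 0.179, -2.137]
ft_force: [0.4, -0.7, 0.6]
grip_width: 0.0
```

```bash
python3 -c "
from h import *
im=chk(.018,.016);bright(im)"
```

```text
t 17.1 tcp [ 0.545  -0.0278 -0.0256] head 99.5 tilt [-1.    -0.001  0.001] F [ 0.4 -0.7  0.6] w 2.8223195338837422e-05
shift mm [  0.4 -18.3 -58.8]
blob l,t,w,h,area [ 239  150   64   43 1413] c [274.6 172. ] [0.4956 0.2271]
blob l,t,w,h,area [316 153  13   3  22] c [322.  154.1] [0.6798 0.2856]
blob l,t,w,h,area [306 204   7  11  58] c [309.2 208.9] [0.5323 0.0024]
blob l,t,w,h,area [286 220  11  11  92] c [291.1 224.9] [ 0.461  -0.0507]
expected [311.5 209.1] 5mm right [313.  208.6] halfw px 7.1 loc [-156.   -3.] world [0.54  0.004 0.008]
bright [287 161  15  11 105] [294. 165.]
bright [245 172  13  14  33] [251.3 178.9]
bright [307 205   5   5  20] [308.8 206.8]
bright [286 221  11   7  62] [291.1 224. ]
```

Call:
send_rows:
  rows:
    - [0,[0,4,-5],0]
    - [0,[0,-10,0],0]
    - [0,[0,-10,0],0]
    - [0,[0,-10,0],0]
    - [0,[0,-10,0],0]
    - [0,[0,0,0],0]

```text
time: 17.9
tool_pos: [0.5443, 0.0103, -0.0256]
ee_rot: [2.134, 0.178, -2.137]
ft_force: [-0.2, 0.1, -0.5]
grip_width: 0.0004
```

```bash
python3 -c "
from h import *
im=chk(.018,.016)"
```

```text
t 17.9 tcp [ 0.5443  0.0103 -0.0256] head 99.5 tilt [-1.    -0.001  0.001] F [-0.2  0.1 -0.5] w 0.0003794643913967484
shift mm [  0.3  19.4 -53.3]
blob l,t,w,h,area [ 239  151   60   42 1313] c [272.8 172.3] [0.4897 0.227 ]
blob l,t,w,h,area [300 197   9  12  73] c [303.9 202.5] [0.5284 0.0372]
blob l,t,w,h,area [286 220  11  11  92] c [291.1 224.9] [ 0.461  -0.0507]
expected [306.8 201.9] 5mm right [308.3 201.4] halfw px 7.1 loc [-118.    2.] world [0.539 0.043 0.008]
```

Centred now (300 + 6.6 = 306.6 against 306.8). I continue.

Call:
send_rows:
  rows:
    - [0,[0,-10,-0.5],0]
    - [0,[0,-10,0],0]
    - [0,[0,-10,-0.5],0]
    - [0,[0,-10,0],0]
    - [0,[0,-10,-0.5],0]
    - [0,[0,-10,0],0]
    - [0,[0,0,0],0]

```text
time: 18.82
tool_pos: [0.5355, 0.0737, -0.0255]
ee_rot: [2.135, 0.177, -2.137]
ft_force: [-0.4, 0.2, 0.5]
grip_width: -0.0002
```

```bash
python3 -c "
from h import *
im=chk(.018,.016);bright(im)"
```

```text
t 18.82 tcp [ 0.5355  0.0737 -0.0255] head 99.4 tilt [-1.    -0.001  0.001] F [-0.4  0.2  0.5] w -0.0002465509756628712
shift mm [  0.4  83.3 -51.5]
blob l,t,w,h,area [ 239  153   56   39 1103] c [268.9 173.6] [0.4758 0.2235]
blob l,t,w,h,area [312 162   7   7  21] c [314.8 165. ] [0.6317 0.2263]
blob l,t,w,h,area [310 170   7   6  25] c [312.8 173.1] [0.6081 0.1807]
blob l,t,w,h,area [290 186   8  12  72] c [293.7 191.6] [0.5181 0.1007]
blob l,t,w,h,area [286 220  11  11  88] c [291.  225.1] [ 0.4604 -0.0513]
expected [297. 191.] 5mm right [298.5 190.6] halfw px 7.1 loc [-54.   3.] world [0.53  0.106 0.008]
bright [245 173  13  13  24] [250.8 178.7]
bright [291 187   6   5  20] [293.6 188.8]
bright [286 221   9   7  47] [290. 224.]
```

Call:
send_rows:
  rows:
    - [0,[-0.5,-10,0],0]
    - [0,[0,-10,0],0]
    - [0,[0,-10,0],0]
    - [0,[0,-10,0],0]
    - [0,[0,-10,0],0]
    - [0,[0,-10,0],0]
    - [0,[0,0,0],0]

```text
time: 19.75
tool_pos: [0.5252, 0.1367, -0.0249]
ee_rot: [2.135, 0.177, -2.137]
ft_force: [0.9, -0.8, 0.7]
grip_width: -0.0001
```

```bash
python3 -c "
from h import *
im=chk(.018,.016);bright(im)
for r in (178,180,182,184): print(r,im[r,270:310].min(1))"
```

```text
t 19.75 tcp [ 0.5252  0.1367 -0.0249] head 99.4 tilt [-1.    -0.001  0.001] F [ 0.9 -0.8  0.7] w -9.116575402613294e-05
shift mm [  1.  147.1 -51.5]
blob l,t,w,h,area [300 152  19  17  56] c [309.3 160.2] [0.6252 0.2612]
blob l,t,w,h,area [239 156  50  37 965] c [266.4 174.8] [0.4664 0.2193]
blob l,t,w,h,area [295 160  22  21 178] c [305.1 172. ] [0.5873 0.1949]
blob l,t,w,h,area [287 221  10  10  79] c [291.4 225.3] [ 0.4612 -0.0526]
expected [287.4 181. ] 5mm right [288.9 180.6] halfw px 7.1 loc [10.  2.] world [0.52  0.169 0.008]
bright [246 173  12  13  24] [251.8 179.7]
bright [280 176   7   6  28] [283.4 178.8]
178 [173 177 179 182 183 185 185 182 182 182 186 223 245 253 255 255 253 196
 125 116  95  45  36  31  66 139 182 189 186 186 181 178 178 172 163 146
 129 111  89  78]
180 [173 173 171 175 181 185 184 181 183 182 211 242 253 245 229 229 213 160
 123 116  89  48  35  32  73 138 176 171 151 134 119 101  83  72  60  55
  52  50  50  50]
182 [174 172 170 174 172 173 173 174 170 174 190 192 183 178 176 172 168 141
 117 115  93  49  32  37  41  62  77  64  54  54  48  49  51  54  53  56
  52  55  53  54]
184 [170 169 168 170 174 172 171 174 172 176 186 199 203 195 184 177 175 155
 129 120  93  55  53  58  62  64  57  53  51  52  51  52  59  55  52  53
  53  55  56  53]
```

Call:
send_rows:
  rows:
    - [0,[0,-10,0],0]
    - [0,[0,-10,0],0]
    - [0,[0,-10,0],0]
    - [0,[0,-10,0],0]
    - [0,[0,-10,0],0]
    - [0,[0,0,0],0]
    - [0,[0,25,0],0]
    - [0,[0,35,0],0]
    - [0,[-35,10,0],0]
    - [0,[-35,0,0],0]

```text
time: 21.05
tool_pos: [0.5302, 0.103, 0.0435]
ee_rot: [2.123, 0.211, -2.137]
ft_force: [1.3, 0.9, -0.4]
grip_width: -0.0001
```

```bash
python3 -c "
from h import *
im=chk(.014,.014);bright(im)
to(.465,-.100,.04)"
```

```text
t 21.05 tcp [0.5302 0.103  0.0435] head 100.6 tilt [-1.    -0.013  0.006] F [ 1.3  0.9 -0.4] w -7.190344081842113e-05
shift mm [ 67.7 115.  -50.1]
blob l,t,w,h,area [ 239  153   77   40 1360] c [275.3 173.3] [0.4953 0.2187]
blob l,t,w,h,area [307 158  12  11  34] c [312.3 162.8] [0.6289 0.242 ]
blob l,t,w,h,area [286 221  11  10  87] c [291.  225.1] [ 0.4604 -0.0516]
expected [293.4 187. ] 5mm right [294.8 186.6] halfw px 5.5 loc [-28.   4.] world [0.527 0.132 0.007]
bright [287 162   5   7  28] [289.4 164.9]
bright [274 171  14   8  83] [280.7 174.2]
bright [245 173   5   5  10] [247.3 174.7]
bright [251 179   7   7  11] [254.2 182.5]
bright [286 221   7   7  35] [289.1 224.3]
t 21.1 tcp [0.5326 0.1033 0.0477] head 100.6 tilt [-1.    -0.012  0.   ] F [2.7 0.3 4. ] w 0.00022621621041159822
shift mm [  5.4 187.5 104. ]
```

Call:
send_rows:
  rows:
    - [0,[0,35,20],0.145]
    - [0,[0,38,20],0]
    - [0,[0,38,20],0]
    - [0,[0,38,20],0]
    - [0,[0,38,10],0]
    - [0,[0,0,0],0]

```text
time: 21.85
tool_pos: [0.4553, -0.0956, 0.0471]
ee_rot: [2.213, 0.051, -2.204]
ft_force: [-0.4, 0.3, 0.0]
grip_width: 0.0002
```

```bash
python3 -c "
from h import *
p=ray('side',(280.6,174.4),.016);print(p,loc(p))
to(.4645,-.101,-.025)"
```

```text
[0.50764679 0.20077161 0.016     ] [43. -5.]
t 21.85 tcp [ 0.4553 -0.0956  0.0471] head 92.0 tilt [-1.    -0.011 -0.004] F [-0.4  0.3  0. ] w 0.00015523376791518748
shift mm [72.   6.5 -8.7]
```

Call:
send_rows:
  rows:
    - [0,[10,7,-9],0]
    - [0,[30,0,0],0]
    - [0,[20,0,0],0]
    - [0,[8,0,0],0]
    - [0,[3,0,0],0]
    - [0,[0,0,0],0]

```text
time: 22.6
tool_pos: [0.4692, -0.1003, -0.0275]
ee_rot: [2.214, 0.054, -2.199]
ft_force: [0.1, -0.3, 0.4]
grip_width: 0.0002
```

```bash
python3 -c "
from h import *
im=chk(.014,.014);bright(im)
to(.4645,-.101,-.026)"
```

```text
t 22.6 tcp [ 0.4692 -0.1003 -0.0275] head 92.2 tilt [-1.    -0.01  -0.007] F [ 0.1 -0.3  0.4] w 0.00015931096588806969
shift mm [   0.4  -95.1 -134.6]
blob l,t,w,h,area [239 155  44  38 901] c [264.5 174.3] [0.4616 0.2245]
blob l,t,w,h,area [285 173  24   5  51] c [297.2 175.5] [0.5569 0.1838]
blob l,t,w,h,area [286 220   9  11  71] c [290.  225.2] [ 0.4579 -0.0511]
expected [296.  230.3] 5mm right [297.8 229.8] halfw px 5.5 loc [-220.  -86.] world [ 0.468 -0.071  0.007]
bright [274 171   8   8  46] [278.2 174.3]
bright [244 172  14  14  34] [251.1 178.7]
bright [286 221   8   8  46] [289.8 224.3]
t 22.65 tcp [ 0.4693 -0.1004 -0.0273] head 92.2 tilt [-1.    -0.01  -0.007] F [1.2 0.4 0.6] w -1.2170244613415463e-05
shift mm [-1.3  0.4  4.8]
```

Call:
send_rows:
  rows:
    - [0,[-1,0,4.5],0]
    - [0,[0,-10,0],0]
    - [0,[0,-10,0],0]
    - [0,[0,-10,0],0]
    - [0,[0,-10,0],0]
    - [0,[0,-10,0],0]
    - [0,[0,0,0],0]

```text
time: 23.52
tool_pos: [0.4632, -0.0467, -0.0243]
ee_rot: [2.216, 0.055, -2.196]
ft_force: [0.1, 0.6, 0.7]
grip_width: -0.0003
```

```bash
python3 -c "
from h import *
im=chk(.014,.014);bright(im)"
```

```text
t 23.52 tcp [ 0.4632 -0.0467 -0.0243] head 92.3 tilt [-1.    -0.009 -0.01 ] F [0.1 0.6 0.7] w -0.00025682435363919877
shift mm [   3.4  -41.2 -138.5]
blob l,t,w,h,area [304 156  15  13  42] c [311.3 161.9] [0.6278 0.2485]
blob l,t,w,h,area [239 158  36  35 690] c [260.4 175. ] [0.4483 0.2247]
blob l,t,w,h,area [277 162  23   4  44] c [287.9 163.6] [0.5513 0.2631]
blob l,t,w,h,area [304 164  13  15 110] c [308.2 171.8] [0.597  0.1932]
blob l,t,w,h,area [283 217   4   8  27] c [284.3 220.4] [ 0.4497 -0.0253]
expected [287.9 219.4] 5mm right [289.6 219. ] halfw px 5.5 loc [-166.  -83.] world [ 0.462 -0.018  0.007]
bright [244 171  14  15  34] [251.1 178.7]
```

Call:
send_rows:
  rows:
    - [0,[0,-10,-1],0]
    - [0,[0,-10,-1],0]
    - [0,[0,-10,0],0]
    - [0,[0,-10,0],0]
    - [0,[0,0,0],0]

```text
time: 24.2
tool_pos: [0.4639, -0.0044, -0.024]
ee_rot: [2.217, 0.054, -2.196]
ft_force: [-0.8, -1.0, -0.4]
grip_width: 0.0002
```

```bash
python3 -c "
from h import *
im=chk(.014,.014)"
```

```text
t 24.2 tcp [ 0.4639 -0.0044 -0.024 ] head 92.2 tilt [-1.    -0.009 -0.01 ] F [-0.8 -1.  -0.4] w 0.0001954364678548505
shift mm [   3.4    1.  -136.1]
blob l,t,w,h,area [299 151  20  18  60] c [308.6 159.7] [0.6243 0.2653]
blob l,t,w,h,area [271 153  17   4  26] c [279.2 155.1] [0.5409 0.3268]
blob l,t,w,h,area [239 159  36  34 618] c [259.2 175.5] [0.4439 0.2228]
blob l,t,w,h,area [296 159  20  22 221] c [304.4 170.7] [0.5877 0.2036]
blob l,t,w,h,area [278 208   6   9  32] c [280.  212.2] [0.4495 0.0146]
expected [283.6 210.8] 5mm right [285.3 210.4] halfw px 5.5 loc [-124.  -76.] world [0.463 0.024 0.007]
```

Call:
send_rows:
  rows:
    - [0,[1,-10,0],0]
    - [0,[0,-10,0],0]
    - [0,[0,-10,0],0]
    - [0,[0,-10,0],0]
    - [0,[0,-10,0],0]
    - [0,[0,0,0],0]

```text
time: 25.0
tool_pos: [0.462, 0.0488, -0.0245]
ee_rot: [2.217, 0.053, -2.196]
ft_force: [-0.3, -0.5, -0.1]
grip_width: 0.0002
```

```bash
python3 -c "
from h import *
im=chk(.014,.014)"
```

```text
t 25.0 tcp [ 0.462   0.0488 -0.0245] head 92.2 tilt [-1.    -0.009 -0.01 ] F [-0.3 -0.5 -0.1] w 0.00021677677257726568
shift mm [   2.4   54.1 -136. ]
blob l,t,w,h,area [292 150  27  19  91] c [303.7 157.2] [0.6141 0.2863]
blob l,t,w,h,area [286 159  31  25 423] c [298.9 171.2] [0.5702 0.2066]
blob l,t,w,h,area [239 160  33  33 527] c [257.5 176.1] [0.4381 0.2212]
blob l,t,w,h,area [272 198   6   9  30] c [274.1 202. ] [0.4478 0.068 ]
expected [277.6 200.8] 5mm right [279.2 200.5] halfw px 5.5 loc [-72. -70.] world [0.461 0.077 0.007]
```

Call:
send_rows:
  rows:
    - [0,[0,-10,-0.5],0]
    - [0,[0,-10,0],0]
    - [0,[0,-10,-0.5],0]
    - [0,[0,-10,0],0]
    - [0,[0,-10,0],0]
    - [0,[0,0,0],0]

```text
time: 25.8
tool_pos: [0.4613, 0.0977, -0.024]
ee_rot: [2.216, 0.063, -2.195]
ft_force: [0.2, -0.4, 0.7]
grip_width: -0.0002
```

```bash
python3 -c "
from h import *
im=chk(.014,.014)
for r in (188,190,192,194,196): print(r,im[r,256:290].min(1))"
```

```text
t 25.8 tcp [ 0.4613  0.0977 -0.024 ] head 92.5 tilt [-1.    -0.013 -0.01 ] F [ 0.2 -0.4  0.7] w -0.00023554268982482383
shift mm [   2.   103.7 -134.3]
blob l,t,w,h,area [287 150  32  19 124] c [299.8 156.7] [0.6031 0.2938]
blob l,t,w,h,area [281 159  36  26 563] c [295.5 170.8] [0.5605 0.2121]
blob l,t,w,h,area [239 161  34  37 503] c [257.2 177. ] [0.4359 0.2163]
expected [272.7 192. ] 5mm right [274.3 191.7] halfw px 5.5 loc [-23. -63.] world [0.46  0.126 0.007]
188 [135 144 163 179 181 180 178 178 180 182 184 182 178 171 143 114  96  62
  31  32  38  53  65  62  47  49  51  52  50  51  54  54  51  55]
190 [130 141 162 181 186 183 180 175 173 158 134 133 172 205 192 142 114  76
  41  35  42  59  81  81  60  52  55  52  55  51  53  52  56  51]
192 [ 93 124 142 142 132 118 102  81  74  56  62 115 173 191 160 121 111  78
  43  39  38  56  78  84  60  53  54  57  53  54  50  50  54  56]
194 [ 47  51  56  50  50  47  47  48  45  45  66 124 179 191 163 134 120  85
  46  33  34  54  75  79  60  52  54  51  54  53  52  53  51  55]
196 [ 49  47  49  52  50  49  50  46  50  47  48  76 130 176 192 186 159 122
 100  97  96  85  80  62  54  53  53  56  53  53  53  53  54  54]
```

Call:
send_rows:
  rows:
    - [0,[-0.5,-10,0],0]
    - [0,[0,-10,0],0]
    - [0,[0,-10,0],0]
    - [0,[0,-10,0],0]
    - [0,[0,0,0],0]

```text
time: 26.48
tool_pos: [0.4604, 0.1177, -0.0226]
ee_rot: [2.21, 0.115, -2.19]
ft_force: [0.3, 0.0, -0.0]
grip_width: 0.0002
```

```bash
python3 -c "
from h import *
im=chk(.014,.014)
for r in (180,182,184,186,188): print(r,im[r,256:290].min(1))"
```

```text
t 26.48 tcp [ 0.4604  0.1177 -0.0226] head 94.1 tilt [-0.999 -0.032 -0.01 ] F [ 0.3  0.  -0. ] w 0.00017123208180307422
shift mm [   0.6  127.6 -130.7]
blob l,t,w,h,area [281 150  38  19 145] c [297.8 156.7] [0.5965 0.2956]
blob l,t,w,h,area [277 159  40  28 621] c [294.2 171.5] [0.5555 0.2098]
blob l,t,w,h,area [239 161  33  33 474] c [256.3 176.4] [0.4342 0.2207]
expected [270.3 188.7] 5mm right [271.9 188.3] halfw px 5.5 loc [ -3. -62.] world [0.458 0.147 0.007]
180 [183 182 180 183 184 182 185 185 184 188 177 138  79  38  31  30  32  35
  28  29  36  39  43  35  48 107 174 200 172 147 147 166 182 185]
182 [190 184 185 183 180 183 183 185 187 184 186 172 129  61  29  29  30  32
  30  24  29  33  43  74 118 145 158 168 169 176 185 187 186 182]
184 [222 201 187 184 180 182 183 184 184 183 185 168 139 109  95  61  33  27
  29  64 122 157 171 174 184 187 185 179 172 154 137 121 100  85]
186 [170 183 176 180 182 179 178 180 178 183 204 214 176 130 112  77  42  36
  40  72 132 173 167 142 127 110  90  79  66  59  52  49  53  53]
188 [134 144 165 181 183 182 179 177 186 226 247 251 211 135 110  76  40  36
  41  54  77  83  66  54  51  49  53  50  54  52  56  55  54  54]
```

```bash
python3 -c "
from h import *
s,p,R=pose();print(s['joint_pos'].round(3));print(R.round(3))"
```

```text
[ 0.072  0.439 -0.603  0.518  0.032  3.141]
[[ 0.008  0.072 -0.997]
 [ 0.032 -0.997 -0.072]
 [-0.999 -0.032 -0.01 ]]
```

Joint 6 has reached its limit (3.141), which is why the tool tilted and stalled. I back off and turn to a heading of about 102°, which frees the joint. A push straight along the pan axis is fine from here, with the cap at pan (−3, −62).

Call:
send_rows:
  rows:
    - [0,[0,12,0],-0.069]
    - [0,[0,3,0],-0.069]
    - [0,[0,0,0],0]

```text
time: 26.9
tool_pos: [0.4617, 0.1022, -0.0231]
ee_rot: [2.134, 0.26, -2.111]
ft_force: [-0.3, 0.2, -0.4]
grip_width: 0.0002
```

```bash
python3 -c "
from h import *
chk(.014,.014)
to(.4674,.103,-.025);s,p,R=pose();print(s['joint_pos'].round(3))"
```

```text
t 26.9 tcp [ 0.4617  0.1022 -0.0231] head 102.2 tilt [-0.999 -0.03  -0.014] F [-0.3  0.2 -0.4] w 0.00021144184001810234
shift mm [   0.7  129.2 -113.5]
blob l,t,w,h,area [287 150  32  19 124] c [299.9 156.7] [0.603  0.2934]
blob l,t,w,h,area [282 159  35  26 525] c [296.4 170.6] [0.5638 0.2127]
blob l,t,w,h,area [239 161  32  33 463] c [256.6 177.1] [0.4339 0.2163]
expected [270.9 191.6] 5mm right [272.3 191.1] halfw px 5.5 loc [-18. -67.] world [0.456 0.131 0.007]
t 26.95 tcp [ 0.4617  0.1023 -0.0231] head 102.2 tilt [-0.999 -0.03  -0.014] F [-0.6 -0.7 -0.4] w -5.6812911010745524e-05
shift mm [ 1.9  0.5 -5.7]
[ 0.039  0.438 -0.609  0.516  0.032  2.968]
```

Call:
send_rows:
  rows:
    - [0,[1,0,-6],0]
    - [0,[0.3,-10,0],0]
    - [0,[0.3,-10,0],0]
    - [0,[0.3,-10,0],0]
    - [0,[0.3,-10,0],0]
    - [0,[0,0,0],0]

```text
time: 27.7
tool_pos: [0.4587, 0.1467, -0.0241]
ee_rot: [2.135, 0.259, -2.112]
ft_force: [0.7, -0.7, 0.2]
grip_width: -0.0
```

```bash
python3 -c "
from h import *
im=chk(.014,.014)
s,p,R=pose();print(s['joint_pos'].round(3))
for r in (178,180,182,184,186): print(r,im[r,250:284].min(1))"
```

```text
t 27.7 tcp [ 0.4587  0.1467 -0.0241] head 102.1 tilt [-0.999 -0.03  -0.014] F [ 0.7 -0.7  0.2] w -3.3107204050835514e-05
shift mm [  -1.8  173.  -107.5]
blob l,t,w,h,area [277 150  42  19 177] c [294.4 156.8] [0.5855 0.2991]
blob l,t,w,h,area [273 159  44  29 689] c [292.5 172.3] [0.5487 0.2068]
blob l,t,w,h,area [239 162  27  31 373] c [254.3 175.7] [0.4292 0.2266]
expected [266.  184.2] 5mm right [267.5 183.8] halfw px 5.5 loc [ 26. -63.] world [0.453 0.175 0.007]
[ 0.133  0.45  -0.59   0.519  0.031  3.064]
178 [205 206 191 184 182 184 187 186 186 183 183 183 184 187 170 122  65  43
  38  35  33  30  32  46  65  87 106 144 176 205 223 217 210 207]
180 [154 188 209 201 185 182 182 183 186 181 180 182 180 184 176 140 108 103
  73  38  32  38  65 128 170 162 162 169 166 175 172 158 182 197]
182 [130 136 170 208 221 205 189 184 184 182 189 224 246 255 247 185 124 107
  80  39  34  32  69 141 184 190 183 175 170 170 170 156 156 168]
184 [122 132 133 146 180 215 220 200 187 188 216 230 227 226 198 141 114 117
  91  51  30  29  62 132 179 186 184 185 188 186 191 187 184 182]
186 [ 75 109 128 132 134 151 171 181 170 171 180 181 180 186 184 154 122 118
  90  47  34  44  79 138 176 181 180 179 164 144 129 110  93  77]
```

Tracking fine (265.6 against 266.0). A little deeper, then retreat and lift.

Call:
send_rows:
  rows:
    - [0,[0.3,-10,0],0]
    - [0,[0.3,-10,0],0]
    - [0,[0,-5,0],0]
    - [0,[0,0,0],0]
    - [0,[0,25,0],0]
    - [0,[0,40,0],0]
    - [0,[-35,30,0],0]
    - [0,[-40,40,0],0]
    - [0,[-40,40,0],0]
    - [0,[-40,40,0],0]
    - [0,[0,30,0],0]
    - [0,[0,0,0],0]

```text
time: 29.25
tool_pos: [0.505, -0.0814, 0.1287]
ee_rot: [2.135, 0.256, -2.11]
ft_force: [-0.8, 0.3, -0.2]
grip_width: 0.0001
```

```bash
python3 - <<'E'
from h import *
im=chk(.014,.014);bright(im)
for k,q in {}: pass
t=viewer.snapshot("top");
for n,i in (("side",im),("top",t)):
    for k,m in masks(i).items():
        if k!="white":
            for c,a in blobs(i,m,40): print(n,k,c.round(1),a)
a=cv2.resize(im[130:290,220:460,::-1],None,fx=3,fy=3,interpolation=cv2.INTER_CUBIC)
cv2.imwrite("pics/s11.png",a)
E
```

```text
t 29.25 tcp [ 0.505  -0.0814  0.1287] head 102.1 tilt [-1.    -0.028 -0.015] F [-0.8  0.3 -0.2] w 6.768539328396187e-05
shift mm [ 157.9  -55.4 -107.6]
blob l,t,w,h,area [ 239  151   66   42 1377] c [275.  172.4] [0.496  0.2241]
expected [304.4 223.8] 5mm right [306.  223.2] halfw px 5.5 loc [-205.  -53.] world [ 0.499 -0.052  0.007]
bright [287 161  15  10 105] [294. 165.]
bright [274 171  14   8  83] [280.7 174.2]
bright [245 172  12  14  30] [250.8 178.5]
bright [256 177  11   7  56] [261.  179.8]
side brown [330.4  14.1] 50
side brown [135.9  18.7] 62
side brown [78.  30.2] 51
side brown [330.3  45. ] 52
side brown [77.2 51.8] 52
side brown [74.8 78.6] 50
side brown [359.6 192.6] 156
side brown [396.7 236.3] 220
side brown [ 83.9 255.2] 61
side brown [134.9 265.1] 45
side purple [350.8 240.6] 279
side amber [250.4 121.3] 126
side amber [253.3 223.2] 161
top brown [317.5 160.8] 117
top amber [160.1 217.4] 180
```

View pics/s11.png

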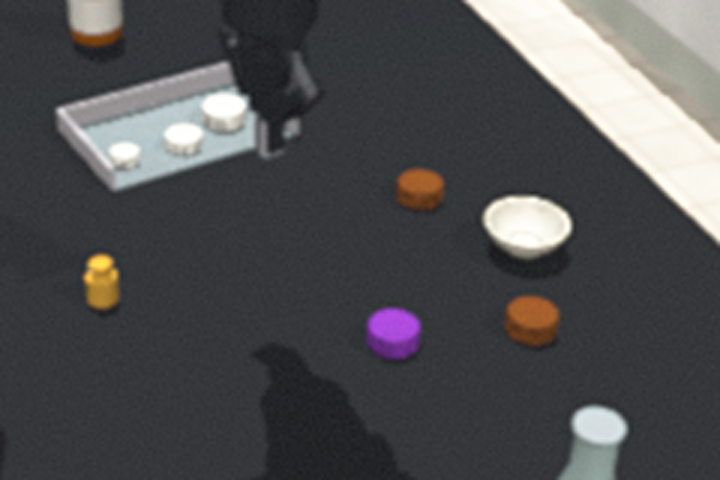

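The picture shows the small, medium and large caps flat in the pan at (124,155), (183,138) and (224,112). All are clear of its front edge, and the bystanders and look-alikes are in place.

```bash
python3 -c "
from h import *
for q,z in(((294,165.4),.02),((280.7,174.4),.016),((261,180),.014)): print(loc(ray('side',q,z)))
from workcell import workorder;print(workorder.hand_in())"
```

```text
[66. 55.]
[43. -4.]
[ 45. -71.]
the job is handed in; nothing more can be done
None
```

All three white caps are in the pan, lying flat, pushed there with closed fingers. I handed the job in with the robot's clock at about 29 s, with the arm lifted and touching nothing.

| Cap | Depth into pan (mm) | Across pan (mm) | Nearest edge or wall |
|---|---|---|---|
| Large | 66 | +55 | side wall, about 28 mm |
| Medium | 43 | −4 | front edge, about 25 mm |
| Small | 45 | −71 | side wall, about 20 mm |

**Bystanders:** in the final side view the dish, flask and look-alikes stand where they began. The weight's mark is within 1 px of its start, and the amber bottle's top-view mark within 0.2 px. The last top view was partly blocked by the arm, so it could not confirm the weight or the other items.

Three things did not go as planned:
- **Height reading:** the finger ends were about 32 mm higher than the reported TCP. The first sweep passed over the large cap without touching it, so I corrected the height by feel and by picture.
- **Large cap:** it slipped off the finger once and had to be re-aimed.
- **Small cap:** joint 6 reached its range limit during this push, which tilted the tool by about 2°. I backed off, turned it, and finished the push.

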